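# Find the snapping key and open the toy chest

### The job

Open the toy chest: one of its three wooden keys works the latch, and only feel tells which. Press the keys slowly and gently from above, one at a time: let go of a key that stays soft without squashing it down onto its stop, and when a key snaps over, stop pressing. Then swing the lid up by its handle until it stands well open (60 degrees or more), let go of it, and leave the other toys where they are.

Things in the scene. Friction and masses are not known exactly. Their poses are not given: they have to be found in the camera images.
- chest: Fixed wooden toy chest, 240 (x) x 280 (y) x 80 mm high with its lid shut; origin on the bench under its centre, -x is its front. The front 80 mm (x from -120 to -40 mm) is a solid key console 55 mm high; behind it (x -40 to +120 mm) is the box with the lid.
- slot_1 (a point): Centre of the first key hole, on the console's flat top, 55 mm over the bench, 85 mm in front of the chest's centre, 75 mm to its +y side; z up. In each hole stands a round wooden key, 28 mm across, pressed straight down. All look alike and which is where changes; each key's flat top stands at its own unmeasured height, 11 to 31 mm above this point. See slot_2, slot_3 for their feel.
- slot_2 (a point): Middle key hole, as slot_1, on the centre line. SNAP KEY (one of the three): 2 to 2.5 N per mm at first; at 6 to 8 N, about 4 mm down, it breaks over: it jumps by itself to 6.5 mm down and stays, the force on the finger falling to nearly nothing (further down it is springy again; its seat gives above 10 N). This frees the lid. Released earlier, it springs back, the lid stays locked.
- slot_3 (a point): Third key hole, as slot_1, 75 mm to the chest's -y side. SOFT KEYS (two of the three): plain springs of about 0.45 and 0.6 N per mm, under 4.9 N all the way, no drop in force; they spring back and do nothing. They meet their stop 7 mm down (at about 3.5 and 4.5 N); pushed about 1 N harder, the seat under the key begins to squash.
- seat_a (a joint): Give of the rubber seat under one of the keys (the letter does not tell which hole or which kind), m: 0 unless the key is pushed hard onto its stop, then it squashes by 1 mm per N, up to 4 mm. Over 1.5 mm the key counts as squashed.
- seat_b (a joint): The same for another key.
- seat_c (a joint): The same for another key.
- lid_handle (a point): Grip point of the lid's handle, an upright wooden fin on the lid, 14 mm thick (y), 20 mm wide (x), 43 mm high above the lid; this point is on its middle line, 28 mm above the lid and 15 mm below the fin's top. Axes turn with the lid. Shut, it is 108 mm over the bench, 20 mm in front of the chest's centre. From lid_hinge it is 140 mm to the front and 36 mm up.
- lid_hinge (a point): Middle of the lid's hinge line, on the chest's far (+x) top rim, 72 mm over the bench; the line runs along the chest's y axis.
- lid (a joint): Lid angle, rad: 0 shut, grows as the front edge swings up, 1.75 at its stop. Stiff hinge (lid 160 mm deep, 280 mm wide, 8 mm thick, 250 g): the lid stays where it is left; lifting at the handle takes about 4 to 5 N. Locked at 0 until the snap key has snapped.
- bucket: Bystander: open turquoise plastic bucket, 116 mm wide at the rim, 110 mm high, loose; origin under its centre.
- egg_cup: Bystander: glossy red ceramic egg cup, 50 mm wide, 62 mm high, loose; origin under its centre.
- cube: Bystander: natural wooden cube, 45 mm, loose; origin under its centre.

How it is judged:
By the outcome, as a careful person would: the job done as asked, in the order asked, and still so for the second after the job is handed in, with the robot touching nothing.
It also fails if it takes over 72 s, if anything falls off the work surface, if the arm or the gripper's body presses on something with over 40 N, if the wrist force passes 120 N, or if a joint passes its speed limit or range.

### The arm

A 7-joint arm with a two-finger parallel gripper is mounted at the origin on the work surface. World frame = base frame: x ahead of the robot, y to its left, z up, the work surface at z = 0. Lengths are in m, angles in degrees, forces in N, time in s.
With the tool pointing down it reaches from about 0.425 to 0.875 m from the base axis. Payload 4.7 kg.
Tool frame: the origin (TCP) lies midway between the tips of the shut fingers; the grasp point (between the pads) lies 19 mm behind it; z points along the fingers, y is the line along which they close (so a half turn about z gives the same grasp; the last joint's range is limited). The gripper opens to 87 mm and grips with 3 to 60 N. Pads are 19 mm wide; open, the fingers measure 117 mm over their backs; the gripper's body (75 mm by 190 mm) begins 51 mm behind the grasp point.
Start: joints at [64.292, 18.392, -4.016, 83.108, 1.295, 78.541, -3.26], TCP at [0.29, -0.582, 0.223] pointing down, gripper open.
Joint ranges: [-163.93, 163.93], [-17.29, 119.83], [-79.2, 71.16], [3.27, 140.29], [-89.18, 269.18], [5.43, 117.66], [-154.24, 154.24]. Speed limits (degrees/s): [147.25, 147.25, 180, 180, 180, 180, 180].

### API

Orientations are given as [roll, pitch, yaw] about the fixed x, y, z axes, in that order (R = Rz(yaw) Ry(pitch) Rx(roll)).
In Python, from cell import env gives the robot as it stands. The module is installed in compiled form; this text tells all that it offers.
- The arm moves only by the tool send_rows, never from a script. Its argument "series" is a list of rows, each an object with "travel": the shift along the tool's x, y, z in cm, a list of three; "dr": the turn, a rotation vector about the tool's x, y, z in degrees, a list of three; "claw": the finger opening in cm, from 0 to 8.7. In form: [{"travel": [tx, ty, tz], "dr": [wx, wy, wz], "claw": claw}, ...]. A call has 1 to 12 rows; each row is the pose to reach, as a shift and turn from the pose commanded when the call began, along the tool's axes at that moment; what a row does not reach only later rows make up. A row lasts 1/12 s, in which the tool goes at most 41.7 mm and 7.16 degrees, less where a joint would pass 70% of its speed; a pose out of reach is approached as far as the arm can. A call with a gripper value outside its range is refused whole. The fingers move at their own pace and stop on an object; "grip_force" is the grip in N (left out, the last holds). Time passes only in rows, so rows that repeat a pose let the fingers close. It gives the time, the measured TCP pose, the force and the opening at its end, in the units of the state.
- env.get_obs(): the state, without advancing time (a new reading comes with each control period).
- env.read_camera(name): name is "side" or "top" or "wrist"; returns the picture (420x560x3 uint8, blue, green, red); there is no depth.
- env.calibration(name): a dict with "fx", "fy", "cx", "cy" (pixels), "cam_to_world" (4x4, takes a point from camera to world coordinates). Camera axes: x right, y down, z forward; pixel columns grow to the right and rows downward; lengths in m; the calibration is good to about 2 mm. A picture is of the moment at which its call begins: read the wrist's pose just before it. calibration takes no time and is no camera call; for the wrist camera it gives the pose at the moment of the call.
- env.sign_off(): hands the job in, once; it reports no verdict.
The state is a dict: "time_s": time; "qpos": joint angles; "joint_velocities": joint speeds; "effort": joint torques, N m; "tool_pos": TCP position; "tool_rot": TCP orientation; "force": force on the tool from outside, world axes, zero at the start; "wrist_torque": the same for the moment, N m; "grip_width": finger opening in m.
Only numpy, scipy, OpenCV 4.12 (cv2) and the standard library are available. Lean on these libraries where they do the work, as an engineer would, in place of code of your own. Each camera call takes 0.05 s, during which the arm holds its last target. There are 200 camera calls.

## Working session

There is one attempt and no reset: what is moved stays moved. The work goes in short steps, Python scripts to look and compute and a tool call to move; the robot and the scene stay as the last step left them, time stands still between calls to the robot, and variables do not carry over. Pictures are saved under pics/ and viewed, on a budget of 10 in all, crops included, one or two more only if the job needs it, and the job is handed in when it is done.

Besides the shell and the picture viewer there is one more tool, called in YAML: its name, and indented under it one key for each argument. send_rows: Moves the arm, as the interface text tells. Its arguments: {"type":"object","properties":{"series":{"type":"array"},"grip_force":{"type":"number"}},"required":["series"]}

```bash
mkdir -p pics; python3 - <<'E'
from cell import env
import cv2,numpy as np
o=env.get_obs();print({k:np.round(o[k],4).tolist() for k in ['time_s','tool_pos','tool_rot','force','grip_width']})
for n in['side','top']:
    c=env.calibration(n);print(n,c['fx'],c['fy'],c['cx'],c['cy'],np.round(c['cam_to_world'],4).tolist())
    cv2.imwrite(f'pics/{n}0.png',env.read_camera(n))
E
```

```text
{'time_s': 0.0, 'tool_pos': [0.2899, -0.5812, 0.2214], 'tool_rot': [-179.8896, 0.0054, 26.5158], 'force': [0.505, -0.4242, -0.1471], 'grip_width': 0.087}
side 399.6524018568322 399.6524018568322 283.0599397926694 207.39671092394983 [[-0.7647, -0.3873, 0.515, 0.0657], [-0.6444, 0.4635, -0.6083, 0.6317], [-0.0031, -0.797, -0.604, 0.6812], [0.0, 0.0, 0.0, 1.0]]
top 428.5486345720089 428.5486345720089 283.2304457265522 209.53882119479005 [[0.0259, -0.9837, 0.1781, 0.4283], [-0.9991, -0.0316, -0.0292, 0.0496], [0.0343, -0.1771, -0.9836, 0.9194], [0.0, 0.0, 0.0, 1.0]]
```

View pics/side0.png

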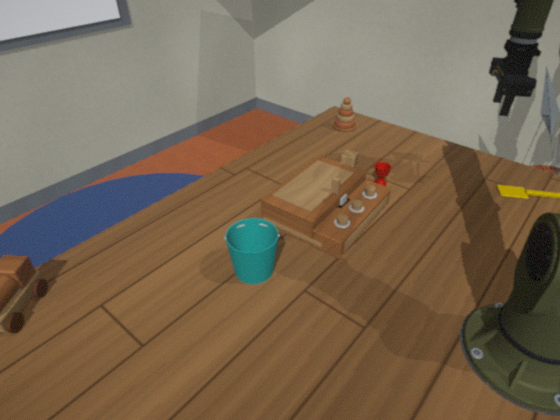

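View pics/top0.png

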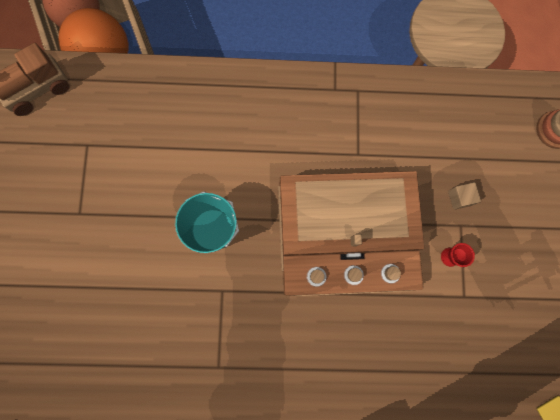

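Side view: the chest's lid is at about (310,190), the keys at (342,221), (357,206) and (370,191), the bucket at (252,250), and the cup at (383,172). Top view: the lid corners are (281,174), (418,172), (421,250) and (281,254). The white key rings are at (317,277), (354,275) and (391,273), and the handle is at (358,239). I'll measure the rings and view an enlarged composite.

```bash
cat > h.py <<'E'
from cell import env
import numpy as np,cv2
def ray(n,u,v,c=None):
    c=c or env.calibration(n);T=c['cam_to_world']
    d=T[:3,:3]@np.array([(u-c['cx'])/c['fx'],(v-c['cy'])/c['fy'],1]);return T[:3,3],d/np.linalg.norm(d)
def onz(n,u,v,z):
    o,d=ray(n,u,v);return o+d*(z-o[2])/d[2]
def tri(a,b):
    (o1,d1),(o2,d2)=a,b
    s=np.linalg.lstsq(np.c_[d1,-d2],o2-o1,rcond=None)[0]
    p,q=o1+s[0]*d1,o2+s[1]*d2;return (p+q)/2,np.linalg.norm(p-q)
def obs():
    o=env.get_obs();print({k:np.round(o[k],4).tolist() for k in ['time_s','tool_pos','tool_rot','force','qpos','grip_width']});return o
E
python3 - <<'E'
from h import *
for n,(x0,y0,x1,y1) in {'top':(290,255,415,295),'side':(325,175,385,235)}.items():
    im=cv2.imread(f'pics/{n}0.png');hsv=cv2.cvtColor(im,cv2.COLOR_BGR2HSV)
    m=((hsv[...,1]<60)&(hsv[...,2]>120)).astype(np.uint8);k=np.zeros_like(m);k[y0:y1,x0:x1]=m[y0:y1,x0:x1]
    for c in cv2.findContours(k,cv2.RETR_EXTERNAL,cv2.CHAIN_APPROX_NONE)[0]:
        if len(c)<12: continue
        e=cv2.fitEllipse(cv2.convexHull(c));print(n,np.round(e[0],1),np.round(e[1],1),onz(n,*e[0],.055).round(4))
for p in [(281,174),(418,172),(422,250),(281,254)]: print(onz('top',*p,.08).round(4))
a=cv2.imread('pics/top0.png')[165:300,270:430];b=cv2.imread('pics/side0.png')[145:255,255:400]
f=lambda i:cv2.resize(i,(800,300) and (int(i.shape[1]*4),int(i.shape[0]*4)),interpolation=cv2.INTER_CUBIC)
cv2.imwrite('pics/ca.png',f(a));cv2.imwrite('pics/cb.png',f(b))
E
```

```text
top [316.1 276.3] [18.5 19.3] [ 0.4513 -0.0454  0.055 ]
top [353.1 274.9] [17.7 19.5] [ 0.4559 -0.1197  0.055 ]
top [390.  273.2] [17.9 19.3] [ 0.4615 -0.1945  0.055 ]Traceback (most recent call last):
  File "<stdin>", line 7, in <module>
cv2.error: OpenCV(4.12.0) /io/opencv/modules/imgproc/src/shapedescr.cpp:361: error: (-201:Incorrect size of input array) There should be at least 5 points to fit the ellipse in function 'fitEllipseNoDirect'
```

```bash
python3 - <<'E'
from h import *
for p in [(281,174),(418,172),(422,250),(281,254)]: print(onz('top',*p,.08).round(4))
a=cv2.imread('pics/top0.png')[230:300,295:415];b=cv2.imread('pics/side0.png')[145:240,310:400]
f=lambda i,s:cv2.resize(i,None,fx=s,fy=s,interpolation=cv2.INTER_CUBIC)
a=f(a,3.5);b=f(b,3.5);print(a.shape,b.shape)
c=np.zeros((600,800,3),np.uint8);c[:245,:420]=a;c[:b.shape[0],440:440+b.shape[1]]=b
cv2.imwrite('pics/c.png',c)
E
```

```text
[0.6531 0.0311 0.08  ]
[ 0.6671 -0.2491  0.08  ]
[ 0.5077 -0.2522  0.08  ]
[0.4918 0.0267 0.08  ]
(245, 420, 3) (332, 315, 3)
```

View pics/c.png

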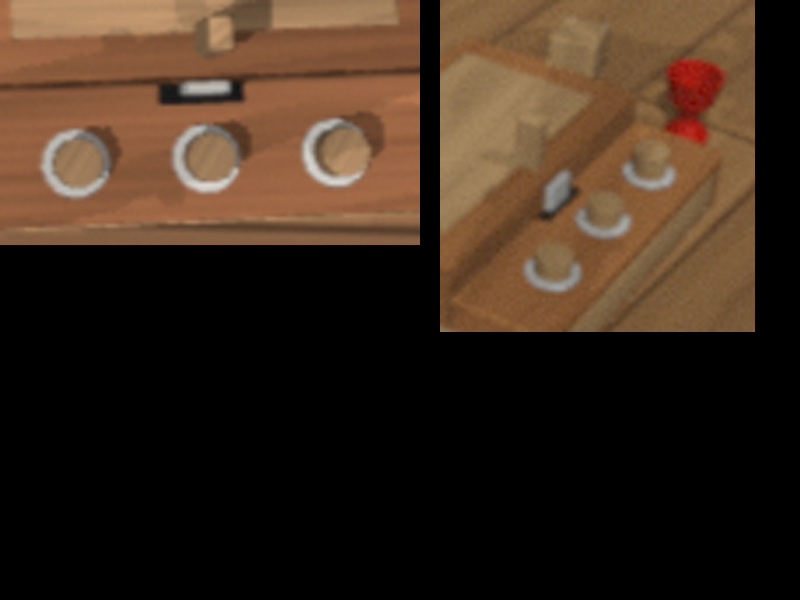

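The zoom shows three similar keys, each standing about 15–20 mm above its ring. The rings give slot_1 (.451,-.045), slot_2 (.456,-.120) and slot_3 (.4615,-.1945). That puts the chest yaw at about 3.9° and its centre at about (.541,-.114), and the lid corners agree. I'll start with key 3, the nearest, with the fingers closed and aligned with the chest.

send_rows:
  series:
    - {"travel": [4, -3.3, 0.6], "dr": [0, 0, 3], "claw": 0}
    - {"travel": [7, -5.8, 1.2], "dr": [0, 0, 6], "claw": 0}
    - {"travel": [10, -8.3, 1.8], "dr": [0, 0, 9], "claw": 0}
    - {"travel": [13, -10.8, 2.4], "dr": [0, 0, 12], "claw": 0}
    - {"travel": [16, -13.2, 3], "dr": [0, 0, 15], "claw": 0}
    - {"travel": [19, -15.7, 3.6], "dr": [0, 0, 18], "claw": 0}
    - {"travel": [22, -18.2, 4.2], "dr": [0, 0, 20], "claw": 0}
    - {"travel": [25, -20.7, 5], "dr": [0, 0, 22.6], "claw": 0}
    - {"travel": [28, -23.2, 6], "dr": [0, 0, 22.6], "claw": 0}
    - {"travel": [31, -25.7, 7], "dr": [0, 0, 22.6], "claw": 0}
    - {"travel": [32.65, -27.02, 7.3], "dr": [0, 0, 22.6], "claw": 0}
    - {"travel": [32.65, -27.02, 7.3], "dr": [0, 0, 22.6], "claw": 0}

```text
time_s: 1.1
tool_pos: [0.4631, -0.1875, 0.1484]
tool_rot: [-179.8, 0.0, 4.4]
force: [-0.1, 0.7, -0.3]
grip_width: 0.0148
```

send_rows:
  series:
    - {"travel": [0, 0, 0], "dr": [0, 0, 0], "claw": 0}
    - {"travel": [0, 0, 0], "dr": [0, 0, 0], "claw": 0}
    - {"travel": [0, 0, 0], "dr": [0, 0, 0], "claw": 0}
    - {"travel": [0, 0, 0], "dr": [0, 0, 0], "claw": 0}

```text
time_s: 1.43
tool_pos: [0.4612, -0.1957, 0.1497]
tool_rot: [180.0, -0.0, 3.8]
force: [-0.5, 0.2, 0.2]
grip_width: 0.0008
```

```bash
python3 - <<'E'
from h import *
obs()
print('handle top',onz('top',357.3,238.6,.123))
for i in range(4):
    cv=env.read_camera('wrist');o=env.get_obs();print(o['force'].round(2) if hasattr(o['force'],'round') else o['force'],o['tool_pos'])
cv2.imwrite('pics/w.png',cv)
E
```

```text
{'time_s': 1.4333, 'tool_pos': [0.4612, -0.1957, 0.1497], 'tool_rot': [179.9732, -0.003, 3.7552], 'force': [-0.4686, 0.1737, 0.22], 'qpos': [39.2286, 4.1244, -19.9886, 108.7649, 1.552, 67.3526, -67.5545], 'grip_width': 0.0008}
handle top [ 0.5215059  -0.11458376  0.123     ]
[ 0.72 -0.54 -0.87] [ 0.46124969 -0.19550435  0.14968229]
[-0.   -0.12  0.28] [ 0.46133885 -0.19524344  0.14966711]
[-0.47  0.07 -0.39] [ 0.46142771 -0.19499927  0.14964842]
[0.24 0.12 0.11] [ 0.46151102 -0.19477656  0.14964712]
```

send_rows:
  series:
    - {"travel": [0, 0, 2], "dr": [0, 0, 0], "claw": 0}
    - {"travel": [0, 0, 4], "dr": [0, 0, 0], "claw": 0}
    - {"travel": [0, 0, 5.5], "dr": [0, 0, 0], "claw": 0}
    - {"travel": [0, 0, 6.2], "dr": [0, 0, 0], "claw": 0}
    - {"travel": [0, 0, 6.4], "dr": [0, 0, 0], "claw": 0}
    - {"travel": [0, 0, 6.4], "dr": [0, 0, 0], "claw": 0}

```text
time_s: 2.13
tool_pos: [0.4616, -0.1942, 0.0855]
tool_rot: [-180.0, 0.0, 3.9]
force: [-0.3, 0.1, 0.3]
grip_width: 0.0006
```

send_rows:
  series:
    - {"travel": [0, 0, 0.1], "dr": [0, 0, 0], "claw": 0}
    - {"travel": [0, 0, 0.2], "dr": [0, 0, 0], "claw": 0}

```text
time_s: 2.3
tool_pos: [0.4626, -0.1945, 0.0846]
tool_rot: [179.9, -0.1, 3.9]
force: [0.5, -0.4, 0.6]
grip_width: 0.0002
```

send_rows:
  series:
    - {"travel": [0, 0, 0.1], "dr": [0, 0, 0], "claw": 0}
    - {"travel": [0, 0, 0.2], "dr": [0, 0, 0], "claw": 0}

```text
time_s: 2.47
tool_pos: [0.4621, -0.1943, 0.0821]
tool_rot: [180.0, -0.1, 3.9]
force: [-0.3, -0.9, 0.7]
grip_width: 0.0005
```

```bash
cat > f.py <<'E'
from h import *
F=[]
for i in range(5):
    env.read_camera('top');o=env.get_obs();F.append(o['force'])
print(round(o['time_s'],2),'F',np.mean(F,0).round(2),'tcp',np.round(o['tool_pos'],4))
E
python3 f.py
```

```text
2.72 F [-0.01 -0.   -0.25] tcp [ 0.4618 -0.1941  0.0817]
```

send_rows:
  series:
    - {"travel": [0, 0, 0.1], "dr": [0, 0, 0], "claw": 0}
    - {"travel": [0, 0, 0.2], "dr": [0, 0, 0], "claw": 0}
    - {"travel": [0, 0, 0.2], "dr": [0, 0, 0], "claw": 0}

```text
time_s: 2.97
tool_pos: [0.4615, -0.1941, 0.0793]
tool_rot: [-180.0, 0.0, 3.9]
force: [-0.2, -0.5, 0.0]
grip_width: 0.0003
```

send_rows:
  series:
    - {"travel": [0, 0, 0.1], "dr": [0, 0, 0], "claw": 0}
    - {"travel": [0, 0, 0.2], "dr": [0, 0, 0], "claw": 0}
    - {"travel": [0, 0, 0.2], "dr": [0, 0, 0], "claw": 0}

```text
time_s: 3.22
tool_pos: [0.4617, -0.1942, 0.0774]
tool_rot: [180.0, 0.0, 3.9]
force: [0.1, 0.3, 0.8]
grip_width: 0.0004
```

```bash
python3 f.py
```

```text
3.47 F [-0.6  -0.05  0.68] tcp [ 0.4617 -0.1941  0.0776]
```

send_rows:
  series:
    - {"travel": [0, 0, 0.05], "dr": [0, 0, 0], "claw": 0}
    - {"travel": [0, 0, 0.1], "dr": [0, 0, 0], "claw": 0}
    - {"travel": [0, 0, 0.15], "dr": [0, 0, 0], "claw": 0}
    - {"travel": [0, 0, 0.15], "dr": [0, 0, 0], "claw": 0}

```text
time_s: 3.8
tool_pos: [0.4617, -0.1941, 0.0761]
tool_rot: [180.0, -0.0, 3.9]
force: [-0.0, 0.7, 1.9]
grip_width: 0.0004
```

```bash
python3 f.py
```

```text
4.05 F [-0.33  0.11  2.12] tcp [ 0.4618 -0.1941  0.0761]
```

send_rows:
  series:
    - {"travel": [0, 0, 0.05], "dr": [0, 0, 0], "claw": 0}
    - {"travel": [0, 0, 0.1], "dr": [0, 0, 0], "claw": 0}
    - {"travel": [0, 0, 0.1], "dr": [0, 0, 0], "claw": 0}

```text
time_s: 4.3
tool_pos: [0.4617, -0.1941, 0.0751]
tool_rot: [180.0, -0.0, 3.9]
force: [-0.3, -0.5, 2.3]
grip_width: 0.0006
```

```bash
sed -i 's/range(5)/range(8)/' f.py; python3 f.py
```

```text
4.7 F [-0.47  0.25  2.31] tcp [ 0.4618 -0.1941  0.0751]
```

Key 3 is soft: about +0.3 N per mm over the last step, 2.3 N, no drop. I'll release it and move to key 2.

send_rows:
  series:
    - {"travel": [0, 0, -1], "dr": [0, 0, 0], "claw": 0}
    - {"travel": [0, 0, -2.5], "dr": [0, 0, 0], "claw": 0}
    - {"travel": [0, -3.5, -2.5], "dr": [0, 0, 0], "claw": 0}
    - {"travel": [0, -6.5, -2.5], "dr": [0, 0, 0], "claw": 0}
    - {"travel": [0, -7.5, -2.5], "dr": [0, 0, 0], "claw": 0}
    - {"travel": [0, -7.5, -2], "dr": [0, 0, 0], "claw": 0}
    - {"travel": [0, -7.5, -1.4], "dr": [0, 0, 0], "claw": 0}
    - {"travel": [0, -7.5, -1.1], "dr": [0, 0, 0], "claw": 0}
    - {"travel": [0, -7.5, -1.1], "dr": [0, 0, 0], "claw": 0}

```text
time_s: 5.45
tool_pos: [0.4556, -0.1206, 0.0848]
tool_rot: [-180.0, 0.1, 3.8]
force: [0.1, -0.0, -0.1]
grip_width: 0.0002
```

send_rows:
  series:
    - {"travel": [0, 0, 0.1], "dr": [0, 0, 0], "claw": 0}
    - {"travel": [0, 0, 0.2], "dr": [0, 0, 0], "claw": 0}
    - {"travel": [0, 0, 0.3], "dr": [0, 0, 0], "claw": 0}
    - {"travel": [0, 0, 0.3], "dr": [0, 0, 0], "claw": 0}

```text
time_s: 5.78
tool_pos: [0.4565, -0.1196, 0.0829]
tool_rot: [-180.0, 0.0, 3.9]
force: [-0.2, 0.3, -0.6]
grip_width: 0.0003
```

```bash
python3 f.py
```

```text
6.18 F [0.1  0.41 0.29] tcp [ 0.4566 -0.1193  0.0831]
```

send_rows:
  series:
    - {"travel": [0, 0, 0.1], "dr": [0, 0, 0], "claw": 0}
    - {"travel": [0, 0, 0.2], "dr": [0, 0, 0], "claw": 0}
    - {"travel": [0, 0, 0.2], "dr": [0, 0, 0], "claw": 0}

```text
time_s: 6.43
tool_pos: [0.4564, -0.1192, 0.0808]
tool_rot: [-180.0, 0.0, 3.9]
force: [-0.4, 0.6, -0.5]
grip_width: 0.0002
```

send_rows:
  series:
    - {"travel": [0, 0, 0.1], "dr": [0, 0, 0], "claw": 0}
    - {"travel": [0, 0, 0.15], "dr": [0, 0, 0], "claw": 0}
    - {"travel": [0, 0, 0.15], "dr": [0, 0, 0], "claw": 0}

```text
time_s: 6.68
tool_pos: [0.4565, -0.1193, 0.0794]
tool_rot: [-180.0, 0.0, 3.9]
force: [-0.5, 0.3, -0.1]
grip_width: 0.0004
```

```bash
python3 f.py
```

```text
7.08 F [0.02 0.23 0.01] tcp [ 0.4566 -0.1193  0.0796]
```

send_rows:
  series:
    - {"travel": [0, 0, 0.1], "dr": [0, 0, 0], "claw": 0}
    - {"travel": [0, 0, 0.2], "dr": [0, 0, 0], "claw": 0}
    - {"travel": [0, 0, 0.2], "dr": [0, 0, 0], "claw": 0}

```text
time_s: 7.33
tool_pos: [0.4564, -0.1193, 0.0773]
tool_rot: [-180.0, 0.0, 3.9]
force: [0.1, 0.2, -0.0]
grip_width: 0.0005
```

send_rows:
  series:
    - {"travel": [0, 0, 0.1], "dr": [0, 0, 0], "claw": 0}
    - {"travel": [0, 0, 0.15], "dr": [0, 0, 0], "claw": 0}
    - {"travel": [0, 0, 0.15], "dr": [0, 0, 0], "claw": 0}

```text
time_s: 7.58
tool_pos: [0.4565, -0.1192, 0.0759]
tool_rot: [-180.0, 0.0, 3.9]
force: [-0.4, 0.1, -0.3]
grip_width: 0.0004
```

```bash
python3 f.py
```

```text
7.98 F [-0.15  0.24  0.05] tcp [ 0.4566 -0.1193  0.0761]
```

send_rows:
  series:
    - {"travel": [0, 0, 0.1], "dr": [0, 0, 0], "claw": 0}
    - {"travel": [0, 0, 0.2], "dr": [0, 0, 0], "claw": 0}
    - {"travel": [0, 0, 0.2], "dr": [0, 0, 0], "claw": 0}

```text
time_s: 8.23
tool_pos: [0.4566, -0.1193, 0.0739]
tool_rot: [180.0, 0.0, 3.9]
force: [-0.2, -0.3, -0.0]
grip_width: 0.0006
```

send_rows:
  series:
    - {"travel": [0, 0, 0.1], "dr": [0, 0, 0], "claw": 0}
    - {"travel": [0, 0, 0.15], "dr": [0, 0, 0], "claw": 0}
    - {"travel": [0, 0, 0.15], "dr": [0, 0, 0], "claw": 0}

```text
time_s: 8.48
tool_pos: [0.4566, -0.1193, 0.0727]
tool_rot: [180.0, 0.0, 3.9]
force: [-1.3, -0.2, 3.3]
grip_width: 0.0007
```

```bash
python3 f.py
```

```text
8.88 F [-0.7   0.39  2.6 ] tcp [ 0.4566 -0.1193  0.0726]
```

Force went from 0 to 2.6 N in about 1.2 mm, so key 2 looks like the snap key. I'll continue in small steps.

send_rows:
  series:
    - {"travel": [0, 0, 0.05], "dr": [0, 0, 0], "claw": 0}
    - {"travel": [0, 0, 0.1], "dr": [0, 0, 0], "claw": 0}
    - {"travel": [0, 0, 0.1], "dr": [0, 0, 0], "claw": 0}

```text
time_s: 9.13
tool_pos: [0.4566, -0.1193, 0.0717]
tool_rot: [180.0, -0.0, 3.9]
force: [-1.6, 0.4, 5.1]
grip_width: 0.0005
```

send_rows:
  series:
    - {"travel": [0, 0, 0.04], "dr": [0, 0, 0], "claw": 0}
    - {"travel": [0, 0, 0.07], "dr": [0, 0, 0], "claw": 0}
    - {"travel": [0, 0, 0.07], "dr": [0, 0, 0], "claw": 0}

```text
time_s: 9.38
tool_pos: [0.4566, -0.1193, 0.0711]
tool_rot: [180.0, 0.0, 3.9]
force: [-2.6, 0.7, 6.3]
grip_width: 0.0004
```

send_rows:
  series:
    - {"travel": [0, 0, 0.03], "dr": [0, 0, 0], "claw": 0}
    - {"travel": [0, 0, 0.05], "dr": [0, 0, 0], "claw": 0}
    - {"travel": [0, 0, 0.05], "dr": [0, 0, 0], "claw": 0}

```text
time_s: 9.63
tool_pos: [0.4567, -0.1193, 0.0707]
tool_rot: [180.0, -0.0, 3.9]
force: [-2.3, 0.3, 6.9]
grip_width: 0.0004
```

send_rows:
  series:
    - {"travel": [0, 0, 0.03], "dr": [0, 0, 0], "claw": 0}
    - {"travel": [0, 0, 0.05], "dr": [0, 0, 0], "claw": 0}
    - {"travel": [0, 0, 0.05], "dr": [0, 0, 0], "claw": 0}

```text
time_s: 9.88
tool_pos: [0.4567, -0.1193, 0.0703]
tool_rot: [180.0, 0.0, 3.9]
force: [-1.5, 0.9, 7.3]
grip_width: 0.0004
```

send_rows:
  series:
    - {"travel": [0, 0, 0.03], "dr": [0, 0, 0], "claw": 0}
    - {"travel": [0, 0, 0.05], "dr": [0, 0, 0], "claw": 0}
    - {"travel": [0, 0, 0.05], "dr": [0, 0, 0], "claw": 0}

```text
time_s: 10.13
tool_pos: [0.4567, -0.1193, 0.07]
tool_rot: [180.0, 0.0, 3.9]
force: [-2.9, 1.0, 8.7]
grip_width: 0.0008
```

```bash
python3 f.py
```

```text
10.53 F [-2.68  0.45  8.25] tcp [ 0.4567 -0.1193  0.07  ]
```

send_rows:
  series:
    - {"travel": [0, 0, 0.02], "dr": [0, 0, 0], "claw": 0}
    - {"travel": [0, 0, 0.03], "dr": [0, 0, 0], "claw": 0}
    - {"travel": [0, 0, 0.03], "dr": [0, 0, 0], "claw": 0}

```text
time_s: 10.78
tool_pos: [0.4567, -0.1193, 0.0697]
tool_rot: [180.0, 0.0, 3.9]
force: [-3.4, 1.2, 9.7]
grip_width: 0.0007
```

```bash
python3 f.py
```

```text
11.18 F [-2.78  0.61  8.95] tcp [ 0.4567 -0.1193  0.0697]
```

send_rows:
  series:
    - {"travel": [-0.02, 0, 0], "dr": [0, 0, 0], "claw": 0}
    - {"travel": [-0.04, 0, 0], "dr": [0, 0, 0], "claw": 0}
    - {"travel": [-0.04, 0, 0], "dr": [0, 0, 0], "claw": 0}

```text
time_s: 11.43
tool_pos: [0.4566, -0.1193, 0.0699]
tool_rot: [180.0, -0.0, 3.9]
force: [-2.9, 1.1, 9.5]
grip_width: 0.0005
```

```bash
python3 f.py
```

```text
11.83 F [-2.33  0.53  8.75] tcp [ 0.4567 -0.1193  0.0699]
```

send_rows:
  series:
    - {"travel": [-0.02, 0, 0.03], "dr": [0, 0, 0], "claw": 0}
    - {"travel": [-0.02, 0, 0.05], "dr": [0, 0, 0], "claw": 0}
    - {"travel": [-0.02, 0, 0.05], "dr": [0, 0, 0], "claw": 0}

```text
time_s: 12.08
tool_pos: [0.4567, -0.1193, 0.0694]
tool_rot: [180.0, -0.1, 3.9]
force: [-1.5, 0.8, 7.9]
grip_width: 0.0003
```

```bash
python3 f.py; python3 -c "
from h import *
o=env.get_obs();print(np.round(o['wrist_torque'],3),np.round(o['effort'],2))"
```

```text
12.48 F [-1.32  0.58  7.71] tcp [ 0.4566 -0.1193  0.0693]
[ 0.139  0.368 -0.011] [  0.13 -27.6   -0.81 -24.7    0.1   -0.65   0.  ]
```

send_rows:
  series:
    - {"travel": [-0.01, 0, 0.02], "dr": [0, 0, 0], "claw": 0}
    - {"travel": [-0.02, 0, 0.03], "dr": [0, 0, 0], "claw": 0}
    - {"travel": [-0.02, 0, 0.03], "dr": [0, 0, 0], "claw": 0}

```text
time_s: 12.73
tool_pos: [0.4566, -0.1193, 0.0691]
tool_rot: [180.0, -0.1, 3.9]
force: [-0.3, 0.5, 7.9]
grip_width: 0.0004
```

```bash
python3 f.py
```

```text
13.13 F [-1.46  0.6   7.68] tcp [ 0.4566 -0.1193  0.0691]
```

send_rows:
  series:
    - {"travel": [0, 0, 0.02], "dr": [0, 0, 0], "claw": 0}
    - {"travel": [0, 0, 0.04], "dr": [0, 0, 0], "claw": 0}
    - {"travel": [0, 0, 0.04], "dr": [0, 0, 0], "claw": 0}

```text
time_s: 13.38
tool_pos: [0.4566, -0.1193, 0.0688]
tool_rot: [180.0, -0.1, 3.9]
force: [-2.2, 1.3, 9.4]
grip_width: 0.0004
```

```bash
python3 f.py
```

```text
13.78 F [-1.73  1.07  8.52] tcp [ 0.4566 -0.1193  0.0688]
```

send_rows:
  series:
    - {"travel": [-0.03, 0, 0], "dr": [0, 0, 0], "claw": 0}
    - {"travel": [-0.06, 0, 0], "dr": [0, 0, 0], "claw": 0}
    - {"travel": [-0.08, 0, 0], "dr": [0, 0, 0], "claw": 0}
    - {"travel": [-0.08, 0, 0], "dr": [0, 0, 0], "claw": 0}

```text
time_s: 14.12
tool_pos: [0.4566, -0.1193, 0.069]
tool_rot: [180.0, -0.2, 3.9]
force: [-0.3, 0.8, 7.7]
grip_width: 0.0005
```

```bash
python3 f.py; python3 -c "
from h import *
t=env.read_camera('top')[230:300,295:415];s=env.read_camera('side')[130:240,290:410]
f=lambda i:cv2.resize(i,None,fx=3.3,fy=3.3,interpolation=cv2.INTER_CUBIC)
t,s=f(t),f(s);c=np.zeros((370,800,3),np.uint8);c[:t.shape[0],:t.shape[1]]=t;c[:s.shape[0],400:400+s.shape[1]]=s;cv2.imwrite('pics/d.png',c)"
```

```text
14.52 F [-0.17  0.96  8.16] tcp [ 0.4566 -0.1193  0.069 ]
```

View pics/d.png

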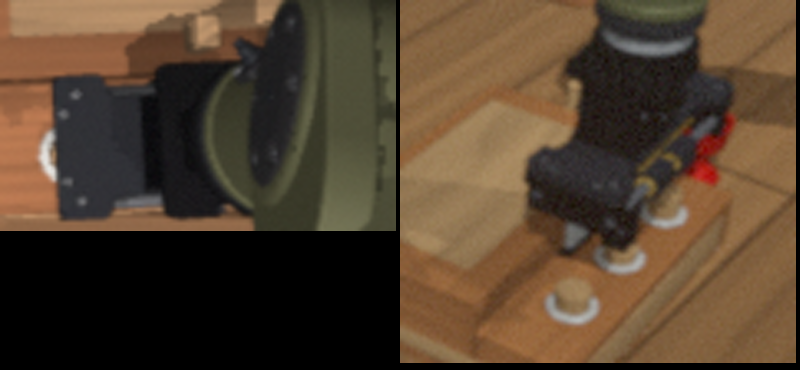

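The picture shows the closed fingers on key 2 at about (620,240), with the body clear of the handle. The lateral force has been relieved, so I'll press on in small steps.

send_rows:
  series:
    - {"travel": [0, 0, 0.02], "dr": [0, 0, 0], "claw": 0}
    - {"travel": [0, 0, 0.04], "dr": [0, 0, 0], "claw": 0}
    - {"travel": [0, 0, 0.04], "dr": [0, 0, 0], "claw": 0}

```text
time_s: 14.87
tool_pos: [0.4566, -0.1193, 0.0687]
tool_rot: [180.0, -0.2, 3.9]
force: [-0.7, 0.5, 8.5]
grip_width: 0.0004
```

```bash
python3 f.py
```

```text
15.27 F [-0.6   1.32  8.57] tcp [ 0.4566 -0.1193  0.0687]
```

send_rows:
  series:
    - {"travel": [0, -0.03, 0.02], "dr": [0, 0, 0], "claw": 0}
    - {"travel": [0, -0.05, 0.03], "dr": [0, 0, 0], "claw": 0}
    - {"travel": [0, -0.05, 0.03], "dr": [0, 0, 0], "claw": 0}

```text
time_s: 15.52
tool_pos: [0.4556, -0.119, 0.0672]
tool_rot: [180.0, -0.1, 3.9]
force: [0.9, 0.6, 2.0]
grip_width: 0.0004
```

```bash
python3 f.py;python3 -c "
from h import *
o=env.get_obs();print(np.round(o['wrist_torque'],3),np.round(o['effort'],2))"
```

```text
15.92 F [ 1.76 -0.27  2.07] tcp [ 0.4551 -0.1189  0.0672]
[ 0.008 -0.43   0.015] [  0.13 -29.38  -0.94 -24.83  -0.     0.58  -0.  ]
```

The key snapped: force fell from 8.6 to 2 N at 6.6 mm down. I'll lift off, open, and move over the handle.

send_rows:
  series:
    - {"travel": [0, 0, -1], "dr": [0, 0, 0], "claw": 0}
    - {"travel": [0, 0, -4], "dr": [0, 0, 0], "claw": 0}
    - {"travel": [0, 0, -7], "dr": [0, 0, 0], "claw": 4.5}
    - {"travel": [0, 0, -8.5], "dr": [0, 0, 0], "claw": 4.5}
    - {"travel": [2, 0, -8.5], "dr": [0, 0, 0], "claw": 4.5}
    - {"travel": [4.5, 0, -8.5], "dr": [0, 0, 0], "claw": 4.5}
    - {"travel": [6.65, 0, -8.5], "dr": [0, 0, 0], "claw": 4.5}
    - {"travel": [6.65, 0, -8.5], "dr": [0, 0, 0], "claw": 4.5}
    - {"travel": [6.65, 0, -8.5], "dr": [0, 0, 0], "claw": 4.5}
    - {"travel": [6.65, 0, -8.5], "dr": [0, 0, 0], "claw": 4.5}
    - {"travel": [6.65, 0, -8.5], "dr": [0, 0, 0], "claw": 4.5}

```text
time_s: 16.83
tool_pos: [0.5199, -0.1146, 0.1519]
tool_rot: [180.0, 0.1, 3.9]
force: [0.6, 0.0, 0.5]
grip_width: 0.0436
```

```bash
python3 f.py; python3 -c "
from h import *
w=env.read_camera('wrist');s=env.read_camera('side')[110:250,270:410]
s=cv2.resize(s,(420,420),interpolation=cv2.INTER_CUBIC);w=cv2.resize(w,(380,285));c=np.zeros((420,800,3),np.uint8);c[:285,:380]=w;c[:,380:]=s;cv2.imwrite('pics/e.png',c)"
```

```text
17.23 F [-0.18 -0.01  0.1 ] tcp [ 0.5211 -0.1144  0.1523]
```

View pics/e.png

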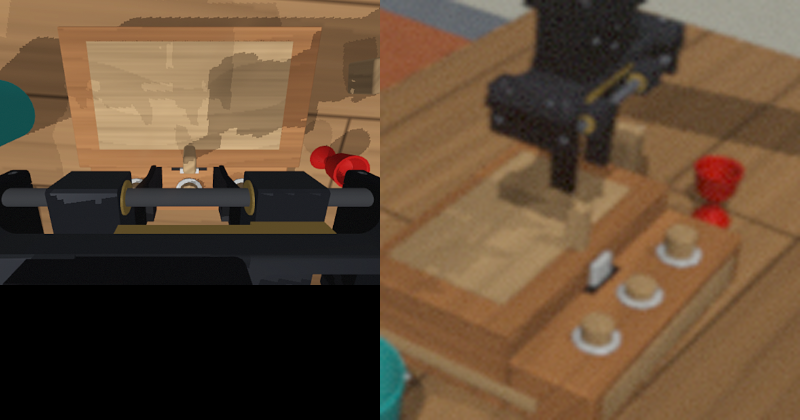

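The wrist view shows the handle fin at (190,155), centred between the open fingers. In the side view key 2 at (640,287) stays visibly lower than the others. Next I'll descend and grip.

send_rows:
  series:
    - {"travel": [0, 0, 2], "dr": [0, 0, 0], "claw": 4.5}
    - {"travel": [0, 0, 4], "dr": [0, 0, 0], "claw": 4.5}
    - {"travel": [0, 0, 5.5], "dr": [0, 0, 0], "claw": 4.5}
    - {"travel": [0, 0, 6], "dr": [0, 0, 0], "claw": 4.5}
    - {"travel": [0, 0, 6], "dr": [0, 0, 0], "claw": 4.5}
    - {"travel": [0, 0, 6], "dr": [0, 0, 0], "claw": 4.5}

```text
time_s: 17.83
tool_pos: [0.5216, -0.1144, 0.0926]
tool_rot: [180.0, -0.0, 3.9]
force: [0.1, 0.1, 0.3]
grip_width: 0.0451
```

send_rows:
  series:
    - {"travel": [0, 0, 0], "dr": [0, 0, 0], "claw": 0.8}
    - {"travel": [0, 0, 0], "dr": [0, 0, 0], "claw": 0.8}
    - {"travel": [0, 0, 0], "dr": [0, 0, 0], "claw": 0.8}
    - {"travel": [0, 0, 0], "dr": [0, 0, 0], "claw": 0.8}
    - {"travel": [0, 0, 0], "dr": [0, 0, 0], "claw": 0.8}
    - {"travel": [0, 0, 0], "dr": [0, 0, 0], "claw": 0.8}
  grip_force: 20

```text
time_s: 18.33
tool_pos: [0.5216, -0.1166, 0.0925]
tool_rot: [179.8, -0.1, 3.9]
force: [0.8, -2.3, -1.1]
grip_width: 0.0135
```

```bash
python3 f.py; python3 -c "
import numpy as np
# grasp point rel. hinge: -140, +39 -> arc; tool shift x (fwd), -z
for t in range(0,81,4):
    a=np.radians(t);x,z=-140,39
    print(t,round((x*np.cos(a)+z*np.sin(a)-x)/10,2),round(-(-x*np.sin(a)+z*np.cos(a)-z)/10,2))"
```

```text
18.73 F [ 1.13 -5.17  0.1 ] tcp [ 0.5216 -0.1165  0.0925]
0 0.0 -0.0
4 0.31 -0.97
8 0.68 -1.91
12 1.12 -2.83
16 1.62 -3.71
20 2.18 -4.55
24 2.8 -5.36
28 3.47 -6.12
32 4.19 -6.83
36 4.97 -7.48
40 5.78 -8.09
44 6.64 -8.63
48 7.53 -9.11
52 8.45 -9.53
56 9.4 -9.89
60 10.38 -10.17
64 11.37 -10.39
68 12.37 -10.54
72 13.38 -10.62
76 14.4 -10.63
80 15.41 -10.56
```

Gripped at 13.5 mm. I'll start swinging the lid, also relieving the 2 mm sideways offset.

send_rows:
  series:
    - {"travel": [0, 0.1, 0], "dr": [0, 0, 0], "claw": 0.8}
    - {"travel": [0, 0.2, 0], "dr": [0, 0, 0], "claw": 0.8}
    - {"travel": [0.15, 0.2, -0.5], "dr": [0, 0, 0], "claw": 0.8}
    - {"travel": [0.31, 0.2, -0.97], "dr": [0, 0, 0], "claw": 0.8}
    - {"travel": [0.49, 0.2, -1.45], "dr": [0, 0, 0], "claw": 0.8}
    - {"travel": [0.68, 0.2, -1.91], "dr": [0, 0, 0], "claw": 0.8}
    - {"travel": [0.9, 0.2, -2.37], "dr": [0, 0, 0], "claw": 0.8}
    - {"travel": [1.12, 0.2, -2.83], "dr": [0, 0, 0], "claw": 0.8}
    - {"travel": [1.37, 0.2, -3.27], "dr": [0, 0, 0], "claw": 0.8}
    - {"travel": [1.62, 0.2, -3.71], "dr": [0, 0, 0], "claw": 0.8}
    - {"travel": [1.9, 0.2, -4.13], "dr": [0, 0, 0], "claw": 0.8}
    - {"travel": [2.18, 0.2, -4.55], "dr": [0, 0, 0], "claw": 0.8}

```text
time_s: 19.73
tool_pos: [0.5415, -0.1152, 0.1376]
tool_rot: [180.0, 0.2, 3.9]
force: [-4.7, -4.1, -2.5]
grip_width: 0.0141
```

```bash
python3 f.py; python3 -c "
from h import *
print(env.get_obs()['grip_width'])
s=env.read_camera('side')[70:270,240:440];cv2.imwrite('pics/g.png',cv2.resize(s,(560,560),interpolation=cv2.INTER_CUBIC))"
```

```text
20.13 F [-4.99 -3.56  0.61] tcp [ 0.5422 -0.1151  0.1385]
0.013840078910798538
```

View pics/g.png

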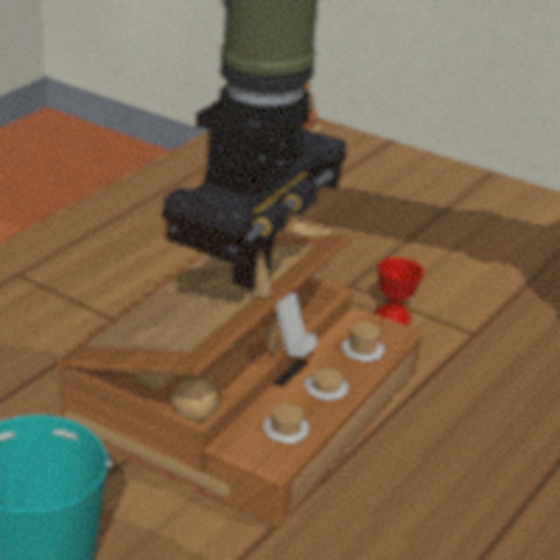

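The side view shows the lid opened about 20° with the handle held at (260,270). The bystanders are in place, so I'll continue along the arc.

send_rows:
  series:
    - {"travel": [0.3, 0, -0.4], "dr": [0, 0, 0], "claw": 0.8}
    - {"travel": [0.62, 0, -0.81], "dr": [0, 0, 0], "claw": 0.8}
    - {"travel": [0.95, 0, -1.2], "dr": [0, 0, 0], "claw": 0.8}
    - {"travel": [1.29, 0, -1.57], "dr": [0, 0, 0], "claw": 0.8}
    - {"travel": [1.65, 0, -1.93], "dr": [0, 0, 0], "claw": 0.8}
    - {"travel": [2.01, 0, -2.28], "dr": [0, 0, 0], "claw": 0.8}
    - {"travel": [2.4, 0, -2.61], "dr": [0, 0, 0], "claw": 0.8}
    - {"travel": [2.79, 0, -2.93], "dr": [0, 0, 0], "claw": 0.8}
    - {"travel": [3.2, 0, -3.24], "dr": [0, 0, 0], "claw": 0.8}
    - {"travel": [3.6, 0, -3.54], "dr": [0, 0, 0], "claw": 0.8}
    - {"travel": [4.03, 0, -3.81], "dr": [0, 0, 0], "claw": 0.8}
    - {"travel": [4.46, 0, -4.08], "dr": [0, 0, 0], "claw": 0.8}

```text
time_s: 21.18
tool_pos: [0.5862, -0.1121, 0.179]
tool_rot: [180.0, 0.2, 3.9]
force: [-6.2, -4.0, -1.2]
grip_width: 0.0137
```

send_rows:
  series:
    - {"travel": [0.44, 0, -0.24], "dr": [0, 0, 0], "claw": 0.8}
    - {"travel": [0.89, 0, -0.48], "dr": [0, 0, 0], "claw": 0.8}
    - {"travel": [1.35, 0, -0.69], "dr": [0, 0, 0], "claw": 0.8}
    - {"travel": [1.81, 0, -0.9], "dr": [0, 0, 0], "claw": 0.8}
    - {"travel": [2.28, 0, -1.08], "dr": [0, 0, 0], "claw": 0.8}
    - {"travel": [2.76, 0, -1.26], "dr": [0, 0, 0], "claw": 0.8}
    - {"travel": [3.25, 0, -1.4], "dr": [0, 0, 0], "claw": 0.8}
    - {"travel": [3.74, 0, -1.54], "dr": [0, 0, 0], "claw": 0.8}
    - {"travel": [4.23, 0, -1.65], "dr": [0, 0, 0], "claw": 0.8}
    - {"travel": [4.73, 0, -1.76], "dr": [0, 0, 0], "claw": 0.8}
    - {"travel": [5.23, 0, -1.84], "dr": [0, 0, 0], "claw": 0.8}
    - {"travel": [5.73, 0, -1.91], "dr": [0, 0, 0], "claw": 0.8}

```text
time_s: 22.18
tool_pos: [0.6441, -0.1082, 0.1984]
tool_rot: [180.0, 0.1, 3.9]
force: [-3.8, -4.3, -0.4]
grip_width: 0.0139
```

send_rows:
  series:
    - {"travel": [0.5, 0, -0.05], "dr": [0, 0, 0], "claw": 0.8}
    - {"travel": [1.01, 0, -0.08], "dr": [0, 0, 0], "claw": 0.8}
    - {"travel": [1.52, 0, -0.09], "dr": [0, 0, 0], "claw": 0.8}
    - {"travel": [2.03, 0, -0.09], "dr": [0, 0, 0], "claw": 0.8}
    - {"travel": [2.03, 0, -0.09], "dr": [0, 0, 0], "claw": 0.8}
    - {"travel": [2.03, 0, -0.09], "dr": [0, 0, 0], "claw": 0.8}

```text
time_s: 22.68
tool_pos: [0.6655, -0.1067, 0.1993]
tool_rot: [180.0, -0.0, 3.9]
force: [-1.5, -4.5, -0.0]
grip_width: 0.0133
```

```bash
python3 f.py; python3 -c "
from h import *
print(env.get_obs()['grip_width'])
s=env.read_camera('side')[50:270,220:440];cv2.imwrite('pics/i.png',cv2.resize(s,(560,560),interpolation=cv2.INTER_CUBIC))"
```

```text
23.08 F [-0.96 -3.6   1.53] tcp [ 0.6655 -0.1067  0.1993]
0.013420439593428254
```

View pics/i.png

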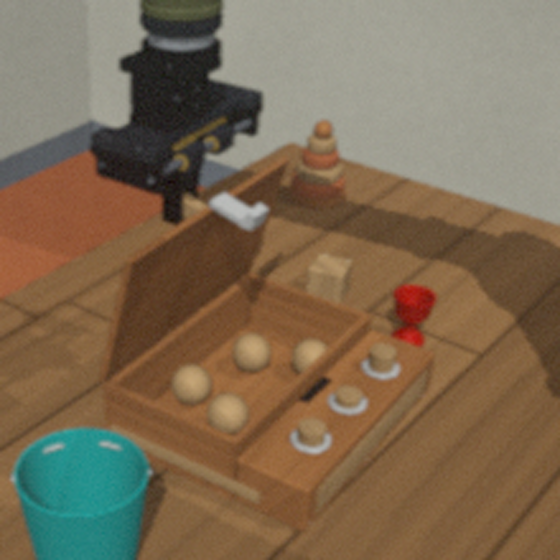

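The lid stands at about 80°, held at the handle near (180,205). I'll open the fingers and retreat straight up.

send_rows:
  series:
    - {"travel": [0, 0, 0], "dr": [0, 0, 0], "claw": 4.5}
    - {"travel": [0, 0, 0], "dr": [0, 0, 0], "claw": 4.5}
    - {"travel": [0, 0, 0], "dr": [0, 0, 0], "claw": 4.5}
    - {"travel": [0, 0, 0], "dr": [0, 0, 0], "claw": 4.5}
    - {"travel": [0, 0, 0], "dr": [0, 0, 0], "claw": 4.5}
    - {"travel": [0, 0, -1], "dr": [0, 0, 0], "claw": 4.5}
    - {"travel": [0, 0, -2.5], "dr": [0, 0, 0], "claw": 4.5}
    - {"travel": [0, 0, -5], "dr": [0, 0, 0], "claw": 4.5}
    - {"travel": [0, 0, -8], "dr": [0, 0, 0], "claw": 4.5}
    - {"travel": [0, 0, -11], "dr": [0, 0, 0], "claw": 4.5}
    - {"travel": [0, 0, -12], "dr": [0, 0, 0], "claw": 4.5}
    - {"travel": [0, 0, -12], "dr": [0, 0, 0], "claw": 4.5}

```text
time_s: 24.13
tool_pos: [0.6667, -0.1061, 0.3231]
tool_rot: [179.9, -0.4, 3.9]
force: [0.0, 0.1, -0.2]
grip_width: 0.0451
```

```bash
python3 f.py; python3 -c "
from h import *
s=env.read_camera('side')[0:270,200:440];cv2.imwrite('pics/j.png',cv2.resize(s,(500,562),interpolation=cv2.INTER_CUBIC))"
```

```text
24.53 F [ 0.28  0.13 -0.59] tcp [ 0.6646 -0.1065  0.317 ]
```

View pics/j.png

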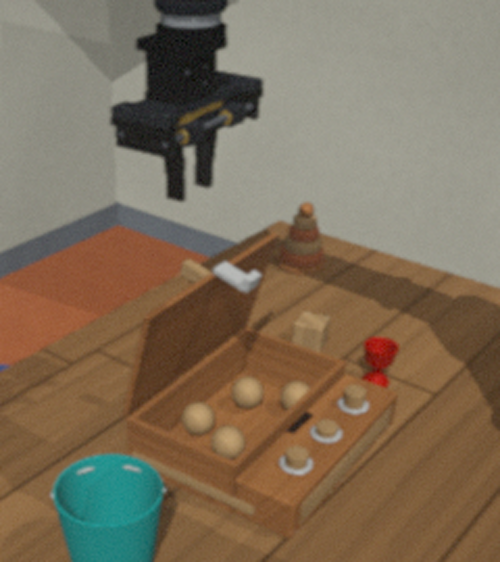

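The lid stands open on its own, the gripper is clear above it, and the bystanders look undisturbed. I'll hand the job in.

```bash
python3 -c "
from cell import env
env.sign_off()"
```

```text
the job is handed in; nothing more can be done
```

The chest is open. Key 2, the middle one, worked the latch, and I swung the lid to about 80° by its handle, let go, and handed the job in at about 24.5 s.

- **Keys:** I pressed key 3 first. It stayed soft at about 2.3 N, so I let go before its stop. Key 2 rose at about 2 N per mm, then snapped over at 6.6 mm down, its force falling from 8.6 N to about 2 N. I stopped pressing there. I did not touch key 1.
- **Last checks:** The last picture shows the lid standing by itself with the gripper well clear above it. The bucket, egg cup and cube look where they were, and key 2 stays down. The force on the tool was near zero. The lid angle comes from the arc I commanded and the picture, not from a sensor.
- **What disagreed:**
  - Key 2 broke over later and harder than described: about 5 mm down and 8.6 N on average, against about 4 mm and 6 to 8 N. Single readings reached 9.7 N, near the 10 N at which its seat gives. A sideways force of up to about 3 N at the time suggests friction, and easing it sideways preceded the snap.
  - After the snap, the finger still read about 2 N rather than nearly nothing, until I lifted off.
  - During the lid grip, a sideways force of 4 to 5 N remained, with the grip about 2 mm off centre.

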